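# Index the bench magnifier over the wooden fish

## Robot

A 7-joint arm with a two-finger parallel gripper is mounted at the origin on the work surface. World frame = base frame: x ahead of the robot, y to its left, z up, the work surface at z = 0. Lengths are in m, angles in degrees, forces in N, time in s.
With the tool pointing down it reaches from about 0.425 to 0.8 m from the base axis. Payload 8.3 kg.
Tool frame: the origin (TCP) lies on the centre line of the jaws, within the pads' length; the fingertips stand 22 mm ahead of it and the grasp point (between the pads) lies 3 mm ahead of it; z points along the fingers, y is the line along which they close (so a half turn about z gives the same grasp; the last joint's range is limited). The gripper opens to 85 mm and grips with 20 to 120 N. Pads are 22 mm wide; open, the fingers measure 114 mm over their backs; the gripper's body (76 mm by 85 mm) begins 54 mm behind the grasp point. The pads swing forward as they close: fully open they stand 13 mm farther back than shut.
Start: joints at [-75.911, 21.967, 0.94, 78.501, -0.361, 79.538, -2.664], TCP at [0.19, 0.595, 0.232] pointing down, gripper open.
Joint ranges: [-169.22, 169.22], [-14.56, 117.87], [-87.37, 89.26], [10.42, 133.3], [-82.24, 262.24], [0.94, 117.77], [-172.7, 172.7]. Speed limits (degrees/s): [136.94, 136.94, 172.46, 172.46, 180, 180, 180].

## Interface

Orientations are given as [roll, pitch, yaw] about the fixed x, y, z axes, in that order (R = Rz(yaw) Ry(pitch) Rx(roll)).
In Python, from station import * gives the robot as it stands.
- The arm moves only by the shell command python3 -m crank 'ROWS' [OPENING]. ROWS is JSON, a list of rows, each a list of 2 entries, a list of its own where there are three numbers: the shift along the tool's x, y, z in units of 50 mm (1.0 is 50 mm), then the turn about the tool's z in rad. A call has exactly 10 rows; each row shifts and turns the commanded pose from where the row before left it, along the tool's axes as they then stand; what a row does not reach is not made up. A row lasts 1/10 s, in which the tool goes at most 50 mm and 8.59 degrees, less where a joint would pass 70% of its speed; a pose out of reach is approached as far as the arm can. A call is refused whole if a number of a shift passes 1 or a number of a turn 0.15, either way. A call with a gripper value outside its range is refused whole. OPENING is the opening, from 0 (shut) to 1 (fully open), set as the call begins (- or left out, the last holds). The fingers move at their own pace and stop on an object; the grip force is fixed at half the most. Time passes only in rows, so rows that do not move let the fingers close, or fill a call up. It gives the time, the measured TCP pose, the force, the opening and the grip force at its end, in the units of the state.
- get_obs(): the state, without advancing time (a new reading comes with each control period).
- grab_frame(name): name is "scene" or "top"; returns a dict with "pixels" (480x640x3 uint8, red, green, blue), "z_map" (480x640 float32, m along the optical axis (not along the pixel's ray), 0 where there is no reading), "fx", "fy", "cx", "cy" (pixels), "origin" and "orientation" of the camera in the world. Camera axes: x right, y down, z forward; pixel columns grow to the right and rows downward; lengths in m; the calibration is good to about 2 mm. A picture is of the moment at which its call begins.
- sign_off(): hands the job in; it is judged then, once.
Trained networks look in a picture, given as the dict that the camera call returned (one of the last four; its "shot" number tells which), for a name from the list of things; names that differ only in an ending like _2 or _b are one class to them, and where a whole thing is asked for, a point or a joint stands for the part that bears it (a point fixed in the world has none). Each returns a list of dicts, best first, with "score" (0 to 1); they miss things now and then, are a little off and sometimes report something else, mostly with a low value. They report only what shows in the picture. A call takes as long as a camera call. They do not tell look-alikes from the thing itself.
- outline_of(picture, thing): "region" (480x640 bool, what is visible of it) and "rect" ([left, top, right, bottom] in pixels, round what is visible of it).
- tip_of(picture, thing): "at" ([column, row] in pixels: a listed point, or the origin of a listed thing).
The state is a dict: "clock": time; "q": joint angles; "joint_velocities": joint speeds; "effort": joint torques, N m; "eef_pos": TCP position; "tcp_rot": TCP orientation; "wrist_force": force on the tool from outside, world axes, zero at the start; "torque": the same for the moment, N m; "finger_gap": finger opening in m; "gripper_force": force on a finger pad.
Only numpy, scipy, OpenCV 4.12 (cv2) and the standard library are available. Lean on these libraries where they do the work, as an engineer would, in place of code of your own. Each camera call takes 0.05 s, during which the arm holds its last target. There are 200 camera calls.

## Task

The bench magnifier's arm is locked at its middle stop. Pull up the plunger's wing knob and twist it so that it stays out by itself, swing the lens over the wooden fish, then twist the knob back so that the plunger drops fully home and locks the arm at that stop. Leave the fish, the house, the glue bottle and the tape roll where they are.

Things in the scene. Friction and masses are not known exactly. Their poses are not given: they have to be found in the camera images.
- stand: bench magnifier's fixed plywood board, 240 x 430 x 12 mm, carrying the whole mechanism. Origin: on the table surface, under the arm's vertical pivot (column 40 dia); z up. In this frame the plunger axis is at x = -55 mm, y = 0, and the two cork pads (tops 16 mm above the table) are centred at x = +55, y = +150 and y = -150 mm
- track (a point): point on the pivot axis, 113 mm above the table, level with the top of the steel index track that runs round the arm's aluminium disc (132 dia) at 55 mm from the axis. The track turns with the arm; it has three notches 18 mm wide and 10 deep that come under the plunger at swing = -1.22, 0 and +1.22
- plunger (a joint): lift of the spring plunger in m: 0 = fully down, pin (14 dia, tapered to 6) 8 mm deep in a notch, arm locked; 0.015 = held out by the twisted knob; 0.026 = upper stop. Spring presses down 6 to 9 N. Let down between stops, the pin rides on the track at 0.008 until a notch comes under it; within 0.08 rad of a stop the taper draws the arm in
- knob: black wing knob on the plunger: upright bar 52 long (own x) x 14 thick (own y) x 36 high. Origin on the plunger axis at the height to grip, 169 mm above the table when down (rises with the plunger), 16 mm below its top. Twists about the vertical with little friction, up to 1.4 rad either way; 0 = bar along the stand's x, as it starts (within 0.06)
- collar (a point): point on the plunger axis level with the tops of two steel cheeks, 144 mm above the table (they reach 24 mm to each side in the stand's y, 18 mm in x). The knob's cross-pin lies between them when locked. Lifted over 15 mm the knob can twist; twisted 0.5 rad or more and let down, the cross-pin rests on them; within about 0.15 rad of straight it drops between them
- swing (a joint): swing of the magnifier arm in rad, counter-clockwise from above positive: 0 = along the stand's +x (starts there, locked), +1.22 = stop with the lens over the pad at the stand's +y, -1.22 = stop over the pad at -y, limits +-1.45. Locked play about +-0.05. Turning it takes about 0.1 N m and it stays where it is left
- post_grip (a point): point on the axis of the black upright grip post on the arm (22 dia, top 185 mm above the table, 85 mm from the pivot), 165 mm above the table: grip it here or push it sideways
- lens (a point): centre of the round magnifier lens (about 94 mm over its black rim), 160 mm from the pivot and 107 mm above the table; rim underside 101 mm
- fish: carved wooden fish lying on its belly on one of the two cork pads (which one varies), about 105 long (own x, forked tail spread sideways at +x) x about 50 wide x 48 high. Origin: centre of its underside
- house: wooden toy house with pitched roof and chimney on the other cork pad, 78 x 65 x 71 high. Origin: centre of its underside
- glue_bottle: white glue bottle with a pointed nozzle, 42 dia x 115 high, standing on the board; bystander. Origin: centre of its underside
- tape_roll: paper tape roll lying flat on the board, 72 dia x 22 high; bystander. Origin: centre of its underside
Things that resemble listed ones, but are neither listed nor needed, are in the scene too. What is shaped like the fish but red is not meant.

How it is judged (in metres and radians):
On the way, in this order (a step that is already met when the one before it is completed fails the run):
1. the plunger stays out by itself, the fingers off the knob (value of joint plunger above 0.012 m and contact force between the fingers and knob below 0.3 N), for 0.2 s.
2. the lens is over the fish (horizontal distance between lens and fish below 0.03 m), for 0.1 s.
At the end, for the whole second after the job is handed in: the plunger is home (lift under 3 mm) with its knob along the stand's x (within 0.3 rad), the lens centre is within 30 mm of the fish horizontally, and the arm is at rest (value of joint plunger below 0.003 m and angle between the x axis of knob and the x axis of stand, either way round below 0.3 rad and horizontal distance between lens and fish below 0.03 m and velocity of joint swing between -0.05 and 0.05 rad/s); the robot touches nothing.
It fails at once if the fish, the house, the glue bottle or the tape roll is moved by more than 30 mm (distance of any of fish, house, glue_bottle, tape_roll from where it was at the start of the episode above 0.03 m).
It also fails if it takes over 64 s, if anything falls off the work surface, if the arm or the gripper's body presses on something with over 40 N, if the wrist force passes 120 N, or if a joint passes its speed limit or range.

## Working session

There is one attempt and no reset: what is moved stays moved. The work goes in short steps, Python scripts to look and compute and a shell command to move; the robot and the scene stay as the last step left them, time stands still between calls to the robot, and variables do not carry over. Pictures are saved under pics/ and viewed, at most 10 in all, crops included, and the job is handed in when it is done.

```bash
mkdir -p pics; cat > h.py <<'E'
from station import *
import numpy as np, cv2
from scipy.spatial.transform import Rotation as R
def rot(f):
    o=np.array(f["orientation"],float)
    if o.shape==(3,3): return o
    return R.from_euler('xyz',o,degrees=True).as_matrix() if o.size==3 else R.from_quat(o).as_matrix()
def ray(f,uv): return rot(f)@np.array([(uv[0]-f["cx"])/f["fx"],(uv[1]-f["cy"])/f["fy"],1.])
def at_z(f,uv,z):
    d=ray(f,uv); o=np.array(f["origin"]); return o+d*(z-o[2])/d[2]
def cloud(f):
    v,u=np.mgrid[:480,:640]; d=f["z_map"]
    p=np.stack([(u-f["cx"])/f["fx"]*d,(v-f["cy"])/f["fy"]*d,d],-1)
    return p@rot(f).T+np.array(f["origin"])
def save(f,n): cv2.imwrite("pics/"+n,f["pixels"][:,:,::-1])
E
python3 - <<'E'
from h import *
for c in("scene","top"):
    f=grab_frame(c); save(f,c+"1.png"); print(c,f["origin"],f["orientation"],f["fx"])
    P=cloud(f)
    for t in ("track","knob","collar","post_grip","lens","fish","house","glue_bottle","tape_roll","stand"):
        for r in tip_of(f,t)[:3]:
            u,v=np.array(r["at"]); z={"track":.113,"knob":.169,"collar":.144,"post_grip":.165,"lens":.107,"fish":.016,"house":.016,"glue_bottle":.012,"tape_roll":.012,"stand":0}[t]
            print(t,round(r["score"],2),np.round([u,v]),np.round(at_z(f,(u,v),z),3))
o=get_obs();print(o["eef_pos"],o["tcp_rot"],o["finger_gap"],o["clock"])
E
```

```text
scene [0.92805843 0.42382355 0.79624564] [-144.56364906    0.27570371  133.91831484] 474.3513982024369
track 0.69 [314. 198.] [0.527 0.022 0.113]
knob 0.64 [336. 160.] [0.469 0.022 0.169]
collar 0.7 [336. 170.] [0.468 0.022 0.144]
post_grip 0.56 [277. 201.] [0.606 0.011 0.165]
lens 0.97 [245. 244.] [0.683 0.003 0.107]
fish 0.97 [455. 321.] [0.5   0.345 0.016]
fish 0.69 [262. 334.] [0.756 0.115 0.016]
fish 0.55 [344. 293.] [0.595 0.163 0.016]
house 0.63 [249. 194.] [ 0.559 -0.143  0.016]
glue_bottle 0.87 [292. 172.] [ 0.447 -0.125  0.012]
tape_roll 0.8 [393. 254.] [0.464 0.175 0.012]
tape_roll 0.72 [345. 291.] [0.589 0.161 0.012]
stand 0.88 [313. 230.] [0.525 0.014 0.   ]
stand 0.28 [246. 241.] [ 0.638 -0.065  0.   ]
top [0.40578628 0.08451128 1.27069735] [-171.10504487   -1.21179134  -90.14417202] 598.1782450313996
track 0.59 [341. 264.] [0.512 0.02  0.113]
knob 0.85 [340. 288.] [0.463 0.023 0.169]
knob 0.19 [410. 243.] [ 0.546 -0.106  0.169]
collar 0.97 [339. 287.] [0.467 0.025 0.144]
post_grip 0.85 [344. 212.] [0.605 0.015 0.165]
lens 0.74 [346. 176.] [0.69  0.008 0.107]
fish 0.8 [184. 277.] [0.494 0.341 0.016]
fish 0.69 [265. 230.] [0.593 0.173 0.016]
fish 0.65 [294. 159.] [0.749 0.112 0.016]
house 0.63 [411. 244.] [ 0.563 -0.135  0.016]
glue_bottle 0.75 [406. 298.] [ 0.451 -0.123  0.012]
glue_bottle 0.35 [339. 287.] [0.474 0.018 0.012]
tape_roll 0.85 [263. 286.] [0.475 0.177 0.012]
stand 0.75 [336. 266.] [0.519 0.023 0.   ]
[0.18990038 0.59542162 0.23195579] [-1.79993520e+02 -2.05967653e-03  1.62309819e+02] 0.08559622004551952 1.1
```

View pics/scene1.png

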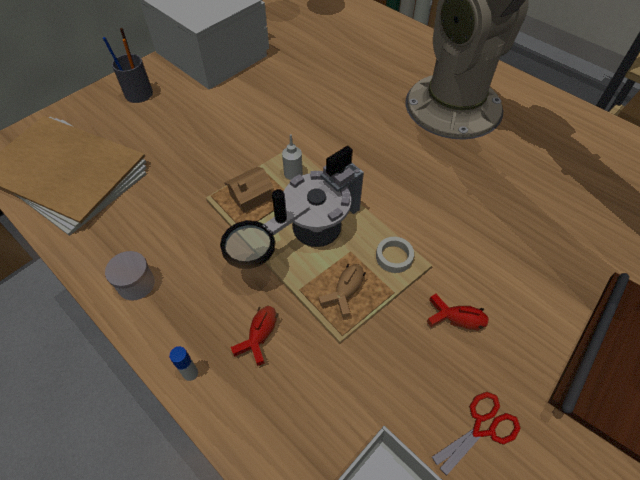

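View pics/top1.png

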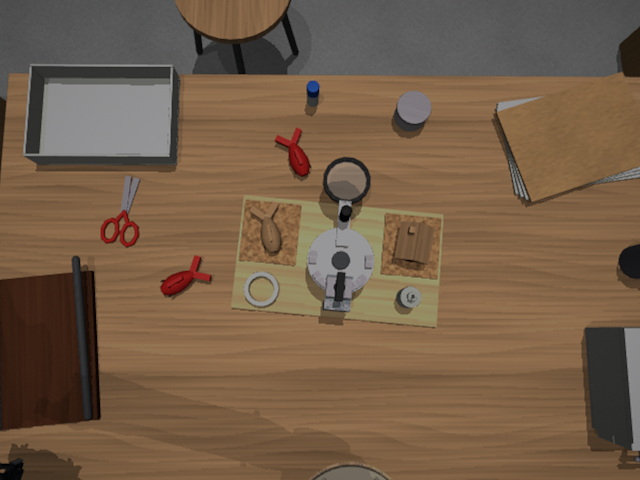

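The fish candidates in the top view are red at (184,280), red at (297,155) and brown wood at (268,232). The brown one fits: it is wood and lies on a cork pad, at the stand's +y. I'll confirm it with an enlarged crop and refine the knob and stand geometry from depth.

```bash
python3 - <<'E'
from h import *
K=[]
for c in("top","scene"):
    f=grab_frame(c); P=cloud(f)
    if c=="top":
        cv2.imwrite("pics/crop.png",cv2.resize(f["pixels"][190:335,225:450,::-1],None,fx=3.5,fy=3.5,interpolation=cv2.INTER_CUBIC))
    d=f["z_map"]>0
    def fit(n,m):
        Q=P[m&d]
        if len(Q)<5: print(c,n,len(Q));return
        (cx,cy),(w,h),a=cv2.minAreaRect((Q[:,:2]*1000).astype(np.float32))
        print(c,n,len(Q),"mean",Q.mean(0).round(4),"rect",round(cx),round(cy),round(w),round(h),round(a,1))
    near=lambda x,y,r:np.hypot(P[...,0]-x,P[...,1]-y)<r
    fit("knobtop",near(.467,.023,.05)&(P[...,2]>.178)&(P[...,2]<.195))
    fit("posttop",near(.607,.013,.03)&(P[...,2]>.18)&(P[...,2]<.19))
    fit("rim",near(.687,.005,.06)&(P[...,2]>.099)&(P[...,2]<.125))
    fit("disc",near(.523,.02,.075)&(P[...,2]>.095)&(P[...,2]<.125))
    fit("board",near(.525,.02,.28)&(P[...,2]>.007)&(P[...,2]<.018))
    fit("fish",near(.593,.17,.08)&(P[...,2]>.024)&(P[...,2]<.07))
    if c=="top":
        for n in("knob","fish"):
            for r in outline_of(f,n)[:3]: print(n,r["score"],r["rect"],P[r["region"]&d].mean(0).round(3))
E
```

```text
top knobtop 229 mean [0.4653 0.0258 0.1852] rect 465 26 14 52 84.2
top posttop 102 mean [0.6041 0.0135 0.1849] rect 604 14 20 20 46.6
top rim 1801 mean [0.6784 0.0076 0.1103] rect 679 8 94 95 40.6
top disc 3096 mean [0.5283 0.0201 0.1065] rect 520 20 130 131 45.2
top board 14274 mean [0.5224 0.0258 0.013 ] rect 526 11 521 528 47.8
top fish 784 mean [0.5922 0.1652 0.0486] rect 594 184 105 84 4.9
knob 0.48 [331.2, 272.7, 345.4, 299.4] [0.465 0.027 0.178]
knob 0.38 [232.3, 155.4, 442.3, 327.3] [0.536 0.024 0.042]
fish 0.97 [162.7, 253.1, 211.2, 295.2] [0.489 0.341 0.032]
fish 0.76 [249.6, 203.2, 284.1, 251.7] [0.593 0.165 0.048]
fish 0.73 [229.5, 158.4, 442.8, 328.9] [0.537 0.024 0.042]
scene knobtop 257 mean [0.4678 0.0274 0.1853] rect 465 26 16 55 84.9
scene posttop 121 mean [0.6061 0.0154 0.1858] rect 605 14 22 20 45.6
scene rim 2143 mean [0.6803 0.0094 0.1117] rect 680 7 96 95 32.4
scene disc 2908 mean [0.5285 0.0264 0.1079] rect 521 23 129 128 38.3
scene board 10272 mean [0.5489 0.0844 0.0143] rect 534 15 486 374 66.0
scene fish 1018 mean [0.601  0.1692 0.0489] rect 595 167 103 62 12.1
```

View pics/crop.png

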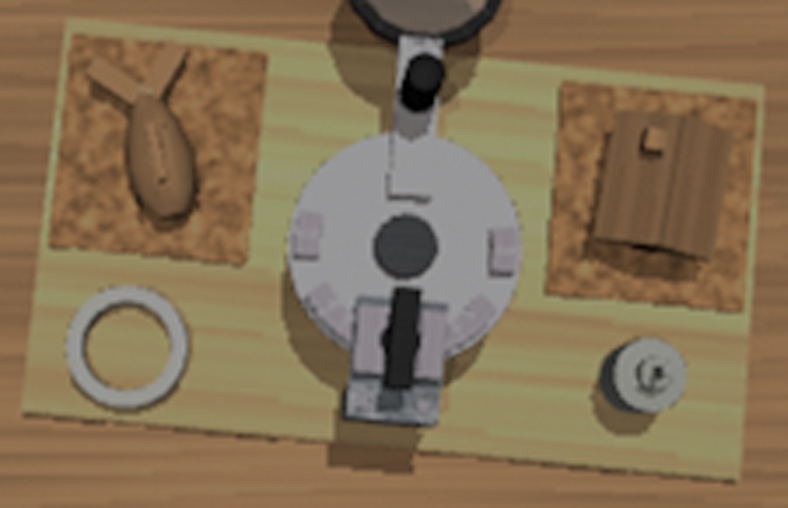

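The crop shows the plain wooden fish at crop (160,150) on the left (+y) cork pad, with the house on the right one. So the arm must swing to +1.22. The knob is at (0.465, 0.026) with yaw about -5.5°, the pivot at (0.5205, 0.021), and the knob–pivot distance of 55.7 mm matches the given 55 mm.

```bash
python3 -m crank '[[[0,0,-0.3],-0.107],[[0,0,-0.3],-0.106],[[-0.52,-0.49,0],0],[[-0.52,-0.49,0],0],[[-0.52,-0.49,0],0],[[-0.52,-0.49,0],0],[[-0.52,-0.49,0],0],[[-0.52,-0.49,0],0],[[-0.52,-0.49,0],0],[[-0.52,-0.49,0],0]]' 1
python3 -m crank '[[[-0.24,-0.7,0],0],[[-0.24,-0.7,0],0],[[-0.24,-0.7,0],0],[[-0.24,-0.7,0],0],[[-0.24,-0.7,0],0],[[-0.24,-0.7,0],0],[[-0.24,-0.7,0],0],[[-0.24,-0.7,0],0],[[-0.24,-0.7,0],0],[[-0.22,-0.6,0],0]]'
cat >> h.py <<'E'
def to(x,y,z,yaw=None):
    o=get_obs(); M=R.from_euler('xyz',o["tcp_rot"],degrees=True).as_matrix()
    s="" if yaw is None else " turn %.3f"%-np.radians((yaw-o["tcp_rot"][2]+180)%360-180 if True else 0)
    print("pos",np.round(o["eef_pos"],4),"yaw",round(o["tcp_rot"][2],2),"units",np.round(M.T@(np.array([x,y,z])-o["eef_pos"])/.05,3),s,"t",o["clock"],"F",np.round(o["wrist_force"],1),"gap",round(o["finger_gap"],4),"q7",round(o["q"][6],1))
E
python3 -c "
from h import *
to(.465,.026,.172,174.5)"
```

```text
clock: 2.3
eef_pos: [0.379, 0.3792, 0.2622]
tcp_rot: [180.0, 0.0, 174.5]
wrist_force: [0.9, -0.2, -0.0]
finger_gap: 0.0856
gripper_force: 0.0
clock: 3.3
eef_pos: [0.4638, 0.0235, 0.2623]
tcp_rot: [180.0, 0.0, 174.5]
wrist_force: [0.9, 1.0, -0.7]
finger_gap: 0.0851
gripper_force: 0.0
pos [0.4638 0.0235 0.2623] yaw 174.45 units [-0.017  0.051  1.807]  turn -0.001 t 3.3 F [ 0.9  1.  -0.7] gap 0.0851 q7 78.0
```

```bash
python3 -m crank '[[[-0.017,0.051,0.3],0],[[0,0,0.3],0],[[0,0,0.3],0],[[0,0,0.3],0],[[0,0,0.25],0],[[0,0,0.2],0],[[0,0,0.15],0],[[0,0,0],0],[[0,0,0],0],[[0,0,0],0]]'
python3 -m crank '[[[0,0,0],0],[[0,0,0],0],[[0,0,0],0],[[0,0,0],0],[[0,0,0],0],[[0,0,0],0],[[0,0,0],0],[[0,0,0],0],[[0,0,0],0],[[0,0,0],0]]' 0
python3 -c "
from h import *
to(.465,.026,.172,174.5)"
```

```text
clock: 4.3
eef_pos: [0.4652, 0.0282, 0.1726]
tcp_rot: [180.0, 0.1, 174.5]
wrist_force: [-1.2, 0.7, 0.8]
finger_gap: 0.0853
gripper_force: 0.0
clock: 5.3
eef_pos: [0.4647, 0.0264, 0.1723]
tcp_rot: [-179.9, -0.0, 174.4]
wrist_force: [-2.1, -5.9, 5.2]
finger_gap: 0.0123
gripper_force: 61.7
pos [0.4647 0.0264 0.1723] yaw 174.41 units [-0.008 -0.007  0.007]  turn -0.002 t 5.3 F [-2.1 -5.9  5.2] gap 0.0123 q7 79.3
```

```bash
python3 -m crank '[[[0,0,-0.1],0],[[0,0,-0.1],0],[[0,0,-0.1],0],[[0,0,-0.1],0],[[0,0,0],0],[[0,0,0],0],[[0,0,0],0],[[0,0,0],0],[[0,0,0],0],[[0,0,0],0]]'
python3 -c "
from h import *
to(.465,.026,.172,174.5)"
```

```text
clock: 6.3
eef_pos: [0.4646, 0.0264, 0.191]
tcp_rot: [-179.9, -0.0, 174.4]
wrist_force: [3.4, -5.7, -7.1]
finger_gap: 0.012
gripper_force: 60.0
pos [0.4646 0.0264 0.191 ] yaw 174.41 units [-0.01  -0.006  0.38 ]  turn -0.002 t 6.3 F [ 3.4 -5.7 -7.1] gap 0.012 q7 78.8
```

```bash
python3 -m crank '[[[0,0,-0.03],0.1],[[0,0,0],0.1],[[0,0,0],0.1],[[0,0,0],0.1],[[0,0,0],0.1],[[0,0,0],0.1],[[0,0,0],0.1],[[0,0,0],0.1],[[0,0,0],0.1],[[0,0,0],0]]'
python3 - <<'E'
from h import *
to(.465,.026,.187,174.5); print(get_obs()["torque"])
f=grab_frame("scene"); cv2.imwrite("pics/c2.png",cv2.resize(f["pixels"][90:270,200:440,::-1],None,fx=3,fy=3))
E
```

```text
clock: 7.3
eef_pos: [0.4654, 0.0277, 0.1929]
tcp_rot: [180.0, 0.1, 122.7]
wrist_force: [6.6, -0.4, -8.4]
finger_gap: 0.0121
gripper_force: 60.0
pos [0.4654 0.0277 0.1929] yaw 122.71 units [-0.024 -0.025  0.119]  turn -0.904 t 7.3 F [ 6.6 -0.4 -8.4] gap 0.0121 q7 27.1
[-0.1402487  -1.43643577 -0.02609401]
```

View pics/c2.png

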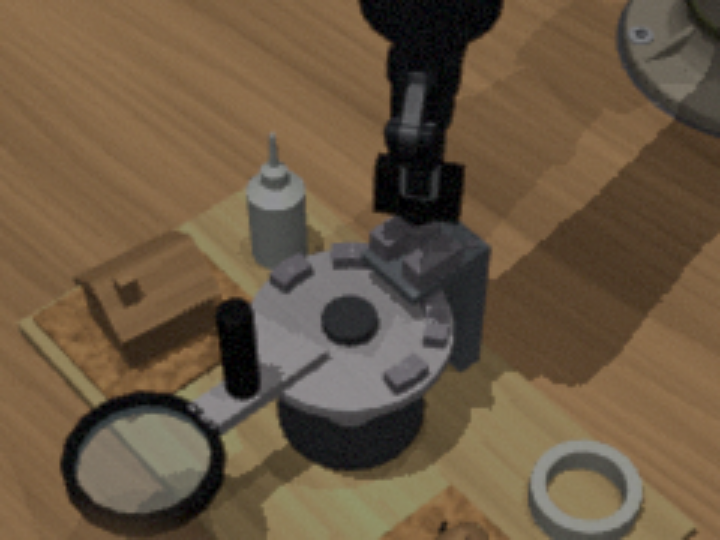

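The gripper holds the twisted knob at crop (420,190), clear of the cheeks, with the arm still straight. Next: let it down onto the cheeks, release, and retreat upward.

```bash
python3 -m crank '[[[0,0,0.04],0],[[0,0,0.04],0],[[0,0,0.03],0],[[0,0,0],0],[[0,0,0],0],[[0,0,0],0],[[0,0,0],0],[[0,0,0],0],[[0,0,0],0],[[0,0,0],0]]'
python3 -m crank '[[[0,0,0],0],[[0,0,0],0],[[0,0,0],0],[[0,0,0],0],[[0,0,0],0],[[0,0,0],0],[[0,0,-0.2],0],[[0,0,-0.4],0],[[0,0,-0.6],0],[[0,0,-0.6],0]]' 1
python3 - <<'E'
from h import *
for c in("top","scene"):
    f=grab_frame(c);P=cloud(f)
    m=(np.hypot(P[...,0]-.465,P[...,1]-.026)<.033)&(P[...,2]>.19)&(P[...,2]<.21)&(f["z_map"]>0)
    Q=P[m]; print(c,len(Q),len(Q)>4 and (Q.mean(0),cv2.minAreaRect((Q[:,:2]*1000).astype(np.float32))))
# target: push side of post: from post's stand -y side
to(.605,.0145,.28,85)
E
```

```text
clock: 8.35
eef_pos: [0.4654, 0.0277, 0.1875]
tcp_rot: [180.0, 0.1, 122.9]
wrist_force: [6.2, -1.8, -7.5]
finger_gap: 0.0125
gripper_force: 60.2
clock: 9.35
eef_pos: [0.4645, 0.0279, 0.2796]
tcp_rot: [-180.0, -0.0, 122.9]
wrist_force: [1.0, -0.7, 0.1]
finger_gap: 0.0851
gripper_force: 0.0
top 0 False
scene 305 (array([0.4676594 , 0.02764742, 0.19889168]), ((466.3237609863281, 26.16388511657715), (19.483888626098633, 52.23164367675781), 31.841461181640625))
pos [0.4668 0.0282 0.2828] yaw 122.93 units [-1.732  2.172  0.074]  turn 0.662 t 9.45 F [ 1.1  0.2 -0.1] gap 0.0853 q7 25.8
```

The knob top sits at 0.199 m, so the lift is about 14.5 mm with the knob twisted about 55°: it stays out by itself. Next is the post.

```bash
python3 -m crank '[[[0,0,0],0.132],[[0,0,0],0.132],[[0,0,0],0.132],[[0,0,0],0.133],[[0,0,0],0.133],[[0,0.5,0],0],[[0,0.6,0],0],[[0,0.6,0],0],[[0,0.6,0],0],[[-0.03,0.47,0],0]]'
python3 -m crank '[[[0,0,0],0],[[0,0,0],0],[[0,0,0],0],[[0,0,0],0],[[0,0,0],0],[[0,0,0],0],[[0,0,0],0],[[0,0,0],0],[[0,0,0],0],[[0,0,0],0]]'
python3 - <<'E'
from h import *
to(.605,.0142,.168,85)
f=grab_frame("scene");P=cloud(f)
for r in tip_of(f,"post_grip")[:1]: print(r["score"],at_z(f,r["at"],.165))
E
```

```text
clock: 10.45
eef_pos: [0.6039, 0.0149, 0.2775]
tcp_rot: [-180.0, 0.0, 85.1]
wrist_force: [-0.1, -0.1, 0.1]
finger_gap: 0.0852
gripper_force: 0.0
clock: 11.45
eef_pos: [0.6026, 0.0146, 0.278]
tcp_rot: [-180.0, 0.0, 85.0]
wrist_force: [0.5, -0.1, -0.1]
finger_gap: 0.0851
gripper_force: 0.0
pos [0.6026 0.0146 0.278 ] yaw 85.02 units [-0.003  0.048  2.2  ]  turn 0.000 t 11.45 F [ 0.5 -0.1 -0.1] gap 0.0851 q7 -1.5
0.83 [0.60422291 0.01276474 0.165     ]
```

```bash
python3 -m crank '[[[0,0.045,0.3],0],[[0,0,0.3],0],[[0,0,0.3],0],[[0,0,0.3],0],[[0,0,0.3],0],[[0,0,0.3],0],[[0,0,0.25],0],[[0,0,0.15],0],[[0,0,0],0],[[0,0,0],0]]'
python3 -m crank '[[[0,0,0],0],[[0,0,0],0],[[0,0,0],0],[[0,0,0],0],[[0,0,0],0],[[0,0,0],0],[[0,0,0],0],[[0,0,0],0],[[0,0,0],0],[[0,0,0],0]]' 0
python3 -c "
from h import *
to(.605,.0142,.168,85)"
```

```text
clock: 12.55
eef_pos: [0.6051, 0.0143, 0.1682]
tcp_rot: [180.0, 0.0, 85.0]
wrist_force: [-1.1, -0.1, -0.2]
finger_gap: 0.0856
gripper_force: 0.0
clock: 13.55
eef_pos: [0.6059, 0.0143, 0.1686]
tcp_rot: [179.9, -0.0, 85.0]
wrist_force: [5.6, -0.2, 0.1]
finger_gap: 0.0199
gripper_force: 58.6
pos [0.6059 0.0143 0.1686] yaw 85.02 units [-0.004 -0.019  0.012]  turn 0.000 t 13.55 F [ 5.6 -0.2  0.1] gap 0.0199 q7 0.1
```

```bash
python3 -m crank '[[[0.104,-0.003,0],-0.061],[[0.104,-0.003,0],-0.061],[[0.104,-0.003,0],-0.061],[[0.104,-0.003,0],-0.061],[[0.104,-0.003,0],-0.061],[[0.104,-0.003,0],-0.061],[[0.104,-0.003,0],-0.061],[[0.104,-0.003,0],-0.061],[[0.104,-0.003,0],-0.061],[[0.104,-0.003,0],-0.061]]'
python3 -c "
from h import *
a=np.radians(-5+69.9); to(.5205+.085*np.cos(a),.021+.085*np.sin(a),.168,85+69.9)"
```

```text
clock: 14.55
eef_pos: [0.5942, 0.0644, 0.1686]
tcp_rot: [179.9, 0.0, 120.1]
wrist_force: [0.9, -1.3, 3.0]
finger_gap: 0.0196
gripper_force: 59.0
pos [0.5942 0.0644 0.1686] yaw 120.1 units [ 0.959 -0.315  0.01 ]  turn -0.607 t 14.55 F [ 0.9 -1.3  3. ] gap 0.0196 q7 27.7
```

```bash
python3 -m crank '[[[0.104,-0.003,0],-0.061],[[0.104,-0.003,0],-0.061],[[0.104,-0.003,0],-0.061],[[0.104,-0.003,0],-0.061],[[0.104,-0.003,0],-0.061],[[0.104,-0.003,0],-0.061],[[0.104,-0.003,0],-0.061],[[0.104,-0.003,0],-0.061],[[0.104,-0.003,0],-0.061],[[0.104,-0.003,0],-0.058]]'
python3 -m crank '[[[0,0,0],0],[[0,0,0],0],[[0,0,0],0],[[0,0,0],0],[[0,0,0],0],[[0,0,0],0],[[0,0,0],0],[[0,0,0],0],[[0,0,0],0],[[0,0,0],0]]' 1
python3 -m crank '[[[0,0,-0.1],0],[[0,0,-0.2],0],[[0,0,-0.3],0],[[0,0,-0.4],0],[[0,0,-0.4],0],[[0,0,-0.4],0],[[0,0,-0.4],0],[[0,0,0],0],[[0,0,0],0],[[0,0,0],0]]'
python3 - <<'E'
from h import *
to(.465,.026,.28,122.9)
f=grab_frame("scene");P=cloud(f);d=f["z_map"]>0
for n,c,r,z0,z1 in(("post",(.5565,.098),.04,.178,.192),("rim",(.588,.166),.065,.099,.125),("knob",(.465,.026),.035,.19,.21)):
    Q=P[d&(np.hypot(P[...,0]-c[0],P[...,1]-c[1])<r)&(P[...,2]>z0)&(P[...,2]<z1)]
    m=cv2.minAreaRect((Q[:,:2]*1000).astype(np.float32)); print(n,len(Q),np.round(m[0]),np.round(m[1]),m[2],Q[:,2].mean(), "swing",np.degrees(np.arctan2(m[0][1]-21,m[0][0]-520.5))+5)
cv2.imwrite("pics/c3.png",cv2.resize(f["pixels"][90:330,200:440,::-1],None,fx=2.4,fy=2.4))
E
```

```text
clock: 15.55
eef_pos: [0.5563, 0.0983, 0.1685]
tcp_rot: [-180.0, 0.1, 154.8]
wrist_force: [1.3, -2.4, 3.0]
finger_gap: 0.0196
gripper_force: 59.1
clock: 16.55
eef_pos: [0.5562, 0.0991, 0.168]
tcp_rot: [-180.0, -0.0, 154.7]
wrist_force: [-0.9, -0.2, -0.0]
finger_gap: 0.0855
gripper_force: 0.0
clock: 17.55
eef_pos: [0.5558, 0.0991, 0.2773]
tcp_rot: [-180.0, -0.1, 154.8]
wrist_force: [-0.4, 0.6, 0.4]
finger_gap: 0.0855
gripper_force: 0.0
pos [0.5558 0.0991 0.2773] yaw 154.75 units [ 1.019 -2.097 -0.051]  turn 0.556 t 17.55 F [-0.4  0.6  0.4] gap 0.0855 q7 54.7
post 137 [556.  99.] [22. 20.] 23.383562088012695 0.18512906642156923 swing 70.67652353994514
rim 2404 [581. 164.] [105.  95.] 30.43374252319336 0.1116769066962476 swing 72.0635336118142
knob 141 [469.  21.] [17. 41.] 31.861480712890625 0.1986839170621601 swing 184.6109031104905
```

View pics/c3.png

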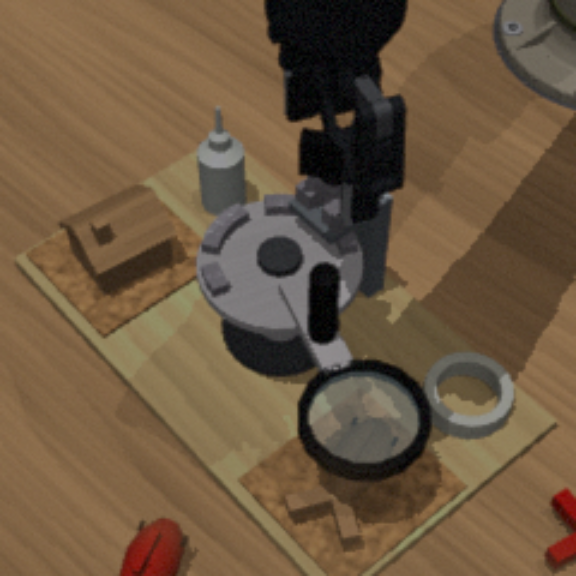

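The lens (crop (365,418)) is over the wooden fish, with swing measured at about 70–71° against 69.9°. The knob is still held out. Back to the knob.

```bash
python3 -m crank '[[[0,0,0],0.14],[[0,0,0],0.14],[[0,0,0],0.14],[[0,0,0],0.136],[[-0.04,-0.4,0],0],[[-0.04,-0.4,0],0],[[-0.04,-0.4,0],0],[[-0.04,-0.4,0],0],[[-0.04,-0.4,0],0],[[-0.04,-0.32,0],0]]'
python3 -m crank '[[[0,0,0],0],[[0,0,0],0],[[0,0,0],0],[[0,0,0],0],[[0,0,0],0],[[0,0,0],0],[[0,0,0],0],[[0,0,0],0],[[0,0,0],0],[[0,0,0],0]]'
python3 -c "
from h import *
to(.465,.0265,.187,122.5)"
```

```text
clock: 18.6
eef_pos: [0.4641, 0.0253, 0.2773]
tcp_rot: [-179.9, -0.0, 122.9]
wrist_force: [0.0, -0.6, 0.1]
finger_gap: 0.0856
gripper_force: 0.0
clock: 19.6
eef_pos: [0.4653, 0.026, 0.278]
tcp_rot: [-180.0, 0.0, 122.9]
wrist_force: [-0.3, 0.1, 0.0]
finger_gap: 0.0857
gripper_force: 0.0
pos [0.4653 0.026  0.278 ] yaw 122.89 units [0.011 0.    1.82 ]  turn 0.007 t 19.6 F [-0.3  0.1  0. ] gap 0.0857 q7 26.1
```

```bash
python3 -m crank '[[[0.01,0,0.3],0],[[0,0,0.3],0],[[0,0,0.3],0],[[0,0,0.3],0],[[0,0,0.3],0],[[0,0,0.2],0],[[0,0,0.12],0],[[0,0,0],0],[[0,0,0],0],[[0,0,0],0]]'
python3 -m crank '[[[0,0,0],0],[[0,0,0],0],[[0,0,0],0],[[0,0,0],0],[[0,0,0],0],[[0,0,0],0],[[0,0,0],0],[[0,0,-0.04],0],[[0,0,-0.04],0],[[0,0,0],0]]' 0
python3 -m crank '[[[0,0,0],-0.1],[[0,0,0],-0.1],[[0,0,0],-0.1],[[0,0,0],-0.1],[[0,0,0],-0.1],[[0,0,0],-0.1],[[0,0,0],-0.1],[[0,0,0],-0.1],[[0,0,0],-0.1],[[0,0,0],0]]'
python3 -c "
from h import *
to(.465,.0262,.172,175)"
```

```text
clock: 20.6
eef_pos: [0.4655, 0.0265, 0.1877]
tcp_rot: [179.9, 0.0, 122.9]
wrist_force: [0.0, -0.3, 0.0]
finger_gap: 0.0855
gripper_force: 0.0
clock: 21.6
eef_pos: [0.4656, 0.0269, 0.1907]
tcp_rot: [179.9, 0.0, 122.9]
wrist_force: [8.1, 2.5, -7.6]
finger_gap: 0.0123
gripper_force: 62.2
clock: 22.6
eef_pos: [0.4652, 0.0261, 0.1902]
tcp_rot: [-179.9, 0.0, 174.6]
wrist_force: [7.0, 1.2, -7.4]
finger_gap: 0.0121
gripper_force: 62.2
pos [0.4652 0.0261 0.1902] yaw 174.65 units [0.005 0.002 0.365]  turn -0.006 t 22.6 F [ 7.   1.2 -7.4] gap 0.0121 q7 78.8
```

Straight again; lower gently.

```bash
python3 -m crank '[[[0,0,0.05],0],[[0,0,0.05],0],[[0,0,0.05],0],[[0,0,0.05],0],[[0,0,0.05],0],[[0,0,0.05],0],[[0,0,0.05],0],[[0,0,0],0],[[0,0,0],0],[[0,0,0],0]]'
python3 -c "
from h import *
to(.465,.0262,.172,175)"
```

```text
clock: 23.6
eef_pos: [0.4653, 0.0261, 0.173]
tcp_rot: [-180.0, 0.0, 174.4]
wrist_force: [6.4, -0.0, -5.3]
finger_gap: 0.0124
gripper_force: 62.3
pos [0.4653 0.0261 0.173 ] yaw 174.44 units [0.005 0.001 0.019]  turn -0.010 t 23.6 F [ 6.4 -0.  -5.3] gap 0.0124 q7 78.9
```

Went down fully. Release, retreat, and check.

```bash
python3 -m crank '[[[0,0,0],0],[[0,0,0],0],[[0,0,0],0],[[0,0,0],0],[[0,0,0],0],[[0,0,0],0],[[0,0,0],0],[[0,0,-0.2],0],[[0,0,-0.4],0],[[0,0,-0.5],0]]' 1
python3 -m crank '[[[0,0,-0.8],0],[[0,0,-0.8],0],[[0,0,-0.6],0],[[0.3,0.7,0],0],[[0,0.8,0],0],[[0,0.8,0],0],[[0,0.8,0],0],[[0,0.8,0],0],[[0,0.8,0],0],[[0,0.5,0],0]]'
python3 -m crank '[[[0,0,0],0],[[0,0,0],0],[[0,0,0],0],[[0,0,0],0],[[0,0,0],0],[[0,0,0],0],[[0,0,0],0],[[0,0,0],0],[[0,0,0],0],[[0,0,0],0]]'
python3 - <<'E'
from h import *
to(.465,.026,.28)
for c in("scene","top"):
  f=grab_frame(c);P=cloud(f);d=f["z_map"]>0
  for n,q,r,z0,z1 in(("post",(.5565,.098),.04,.178,.192),("rim",(.588,.166),.057,.101,.125),("knob",(.465,.026),.035,.178,.21)):
    Q=P[d&(np.hypot(P[...,0]-q[0],P[...,1]-q[1])<r)&(P[...,2]>z0)&(P[...,2]<z1)]
    if len(Q)<5: print(c,n,len(Q)); continue
    m=cv2.minAreaRect((Q[:,:2]*1000).astype(np.float32)); print(c,n,len(Q),np.round(m[0]),np.round(m[1]),round(m[2],1),Q[:,2].mean(), "swing",np.degrees(np.arctan2(m[0][1]-21,m[0][0]-520.5))+5)
  if c=="top": cv2.imwrite("pics/c4.png",cv2.resize(f["pixels"][140:340,220:460,::-1],None,fx=3,fy=3))
E
```

```text
clock: 24.6
eef_pos: [0.4645, 0.0264, 0.2291]
tcp_rot: [-180.0, -0.1, 174.5]
wrist_force: [1.1, 0.2, -1.0]
finger_gap: 0.0854
gripper_force: 0.0
clock: 25.6
eef_pos: [0.4743, 0.2901, 0.3388]
tcp_rot: [180.0, -0.0, 174.6]
wrist_force: [-0.0, 0.3, -1.0]
finger_gap: 0.0854
gripper_force: 0.0
clock: 26.6
eef_pos: [0.4752, 0.2868, 0.3384]
tcp_rot: [-180.0, -0.0, 174.5]
wrist_force: [0.1, -1.0, 0.4]
finger_gap: 0.0854
gripper_force: 0.0
pos [0.4752 0.2868 0.3384] yaw 174.46 units [-0.301 -5.21   1.169]  t 26.6 F [ 0.1 -1.   0.4] gap 0.0854 q7 51.5
scene post 134 [556.  99.] [21. 21.] 19.0 0.185161550686136 swing 70.36778283115457
scene rim 2329 [585. 167.] [96. 94.] 23.5 0.11160871367641025 swing 71.08702962303275
scene knob 256 [466.  26.] [16. 53.] 84.4 0.18526708626215205 swing 179.90523505769798
top post 111 [555.  99.] [20. 21.] 89.9 0.18473550886761334 swing 71.23685782010136
top rim 1893 [585. 166.] [95. 93.] 22.1 0.11050059529365032 swing 71.15956975196428
top knob 229 [465.  26.] [14. 52.] 84.6 0.18508490394833021 swing 180.06975621699442
```

View pics/c4.png

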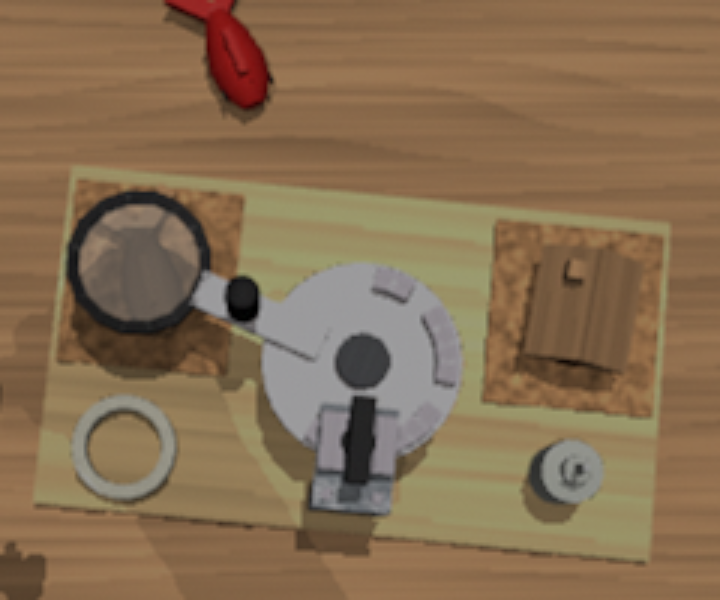

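The picture shows the lens at crop (138,262) over the fish and the knob straight at (358,440). The knob top is at 0.185 m, the same as when locked at the start, and the bystanders haven't moved.

```bash
python3 -c "
from station import *
print(sign_off())"
```

```text
the job is handed in; nothing more can be done
None
```

The job is handed in: the lens is about 9 mm from the fish's centre, the plunger is fully home with its knob straight at the +1.22 stop, and the fish, house, glue bottle and tape roll look unmoved; no verdict was returned.

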